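# Release a clamped block whose knob may have either thread

### The arm

A 6-joint arm with a two-finger parallel gripper is mounted at the origin on the work surface; the furniture and walls round the work are solid. World frame = base frame: x ahead of the robot, y to its left, z up, the work surface at z = 0. Lengths are in m, angles in rad, forces in N, time in s.
With the tool pointing down it reaches from about 0.25 to 0.775 m from the base axis. Payload 4 kg.
Tool frame: the origin (TCP) lies on the centre line of the jaws, within the pads' length; the fingertips stand 17 mm ahead of it and the grasp point (between the pads) lies 2 mm behind it; z points along the fingers, y is the line along which they close (so a half turn about z gives the same grasp; the last joint's range is limited). The gripper opens to 94 mm and grips with 3 to 60 N. Pads are 16 mm wide; open, the fingers measure 119 mm over their backs; the gripper's body (75 mm by 177 mm) begins 78 mm behind the grasp point.
Start: joints at [1.151, 0.087, 1.371, -0, 1.684, -0.103], TCP at [0.171, 0.523, 0.223] pointing down, gripper open.
Joint ranges: [-3.1, 3.1], [-0.76, 2.03], [0.27, 2.55], [-1.08, 4.22], [0.17, 2.65], [-2.57, 2.57]. Speed limits (rad/s): [2.79, 2.79, 3.14, 3.14, 3.14, 3.14].

### API

Orientations are given as [roll, pitch, yaw] about the fixed x, y, z axes, in that order (R = Rz(yaw) Ry(pitch) Rx(roll)).
In Python, from bench import robot gives the robot as it stands.
- The arm moves only by the tool servo_tool, never from a script. Its argument "plan" is a list of rows, each a list of 7 numbers: the shift along the tool's x, y, z normalised to -1 to 1, where 1 is 0.1 m, then the turn, a rotation vector about the tool's x, y, z normalised to -1 to 1, where 1 is pi/2 rad, then the finger opening in mm, from 0 to 94. In form: [[x, y, z, ax, ay, az, gripper], ...]. A call has 1 to 12 rows; each row is the pose to reach, as a shift and turn from the pose commanded when the call began, along the tool's axes at that moment; what a row does not reach only later rows make up. A row lasts 1/12 s, in which the tool goes at most 41.7 mm and 7.16 degrees, less where a joint would pass 70% of its speed; a pose out of reach is approached as far as the arm can. A call with a number of a shift or a turn outside -1 to 1 is refused whole. A call with a gripper value outside its range is refused whole. The fingers move at their own pace and stop on an object; the grip force is fixed at half the most. Time passes only in rows, so rows that repeat a pose let the fingers close. It gives the time, the measured TCP pose, the force, the opening and the grip force at its end, in the units of the state.
- robot.get_obs(): the state, without advancing time (a new reading comes with each control period).
- robot.snapshot(name): name is "scene" or "top" or "wrist"; returns the picture (384x512x3 uint8, red, green, blue); there is no depth.
- robot.camera_params(name): a dict with "camera_matrix" (3x3 intrinsics, pixels), "rvec" (rotation vector, rad) and "tvec" (3), from world to camera coordinates, as OpenCV has them; the wrist camera has in their place "tool_from_camera" (4x4, takes a point from camera to tool coordinates, whose origin is the TCP and whose axes are the flange's). Camera axes: x right, y down, z forward; pixel columns grow to the right and rows downward; lengths in m; the calibration is good to about 2 mm. A picture is of the moment at which its call begins: read the wrist's pose just before it. camera_params takes no time and is no camera call.
- robot.close_job(): hands the job in; it is judged then, once.
Trained networks look in the newest picture that a camera, given by its name, has taken for a name from the list of things; names that differ only in an ending like _2 or _b are one class to them, and where a whole thing is asked for, a point or a joint stands for the part that bears it (a point fixed in the world has none). Each returns a list of dicts, best first, with "conf" (0 to 1); they miss things now and then, are a little off and sometimes report something else, mostly with a low value. They report only what shows in the picture. A call takes as long as a camera call. They do not tell look-alikes from the thing itself.
- robot.find_in(thing, camera): "extent" ([centre column, centre row, width, height] in pixels, round what is visible of it).
The state is a dict: "time": time; "joint_positions": joint angles; "qvel": joint speeds; "joint_torque": joint torques, N m; "tool_pos": TCP position; "ee_rot": TCP orientation; "wrist_force": force on the tool from outside, world axes, zero at the start; "wrist_torque": the same for the moment, N m; "width": finger opening in m; "finger_force": force on a finger pad.
Only numpy, scipy, OpenCV 4.12 (cv2) and the standard library are available. Lean on these libraries where they do the work, as an engineer would, in place of code of your own. Each camera call takes 0.05 s, during which the arm holds its last target. There are 200 camera calls.

### The job

The glued-up pine block in the green clamping jig is ready to come out. Undo the red wing knob - nobody remembers whether it has a right-hand or a left-hand thread, so try it and feel which way gives - until the steel strap has lifted out of its notch, swing the strap off the block, then lift the block out and set it down flat in the wooden tray, without dropping it or disturbing the mug, the tin and the square.

Things in the scene. Friction and masses are not known exactly. Their poses are not given: they have to be found in the camera images.
- wing_grip (a point): Centre of the red wing bar of the clamp knob, half-way up it: a flat upright bar 66 mm long (local x), 14 mm thick (local y, the way to pinch it) and 26 mm high, on a round hub 36 mm wide. Its lower edge is 15 mm above the strap's top face. It turns about the vertical stud axis through this point and rises as it is undone; when tight, it lies square across the strap.
- wing (a joint): Angle of the knob, rad, 0 fully tight (as it starts), positive anticlockwise from above. One way it is stopped solid at once; the other way it turns with light friction (0.1 N m), to an end stop at 3.2 rad, and stays where it is left. Which way differs between episodes and cannot be seen.
- clamp_lift (a joint): How far strap and knob have risen from fully tight, m (0 at the start, about 0.0072 at the knob's end stop): 2.4 mm for each radian of undoing after the first 0.15 rad of slack: about 2 mm after 1 rad, 4.4 mm after 2 rad, 6.8 mm after 3 rad. A weak spring lifts the strap; while pressed down it may stand 0.8 mm lower.
- strap (a joint): Swing of the strap about the stud, rad, 0 over the block, positive anticlockwise from above, to 1.9 either way. Steel bar 30 mm wide, 14 mm thick; toe 100 mm and heel 73 mm from the stud axis. The heel sits in a notch: no swing until it has risen 4 mm. Light friction (0.08 N m); stays where it is left. The block can be lifted straight up once the strap has swung 1 rad or more.
- swing_pin (a point): Middle of the upright black handle pin on the strap, 68 mm from the stud axis (which lies along local +y): round, 14 mm in diameter (17 mm at its head), 33 mm high above the strap's top face; this point is 17 mm above that face. Pinch it and carry it round the stud axis on an arc; a gripper of fixed heading may turn on the pin.
- block_centre (a point): Centre of the loose pine block, 60 (local x) x 120 (local y) x 42 mm, about 0.28 kg, in a nest on the jig's 22 mm thick base, 105 mm from the stud axis, the strap's toe over it. Round it, with 1.5 mm of play, are 12 mm high end stops and four short 12 mm high fences near its corners, which leave the middle 70 mm of both long sides free for fingers.
- tray_floor (a point): Centre of the inner floor of the open wooden tray with a grey lining: outside 180 mm (local x) by 200 mm (local y), walls 8 mm thick and 28 mm high, floor 8 mm above the bench; inside 164 by 184 mm. Fixed.
- mug: Red and white tea mug, 90x129x104 mm, a bystander; origin at the centre of its underside.
- tin: Small tin, 77 mm across and 77 mm high, a bystander; origin at the centre of its underside.
- square: Try square lying flat, 122x172x18 mm, a bystander; origin at the middle of its underside.
Mind the look-alikes: they are no part of the job. What is shaped like the part that bears block_centre but yellow is not meant.

How it is judged:
By the outcome, as a careful person would: the job done as asked, in the order asked, and still so for the second after the job is handed in, with the robot touching nothing.
It also fails if it takes over 69 s, if anything falls off the work surface, if the arm or the gripper's body presses on something with over 40 N, if the wrist force passes 120 N, or if a joint passes its speed limit or range.

## Working session

There is one attempt and no reset: what is moved stays moved. The work goes in short steps, Python scripts to look and compute and a tool call to move; the robot and the scene stay as the last step left them, time stands still between calls to the robot, and variables do not carry over. Pictures are saved under pics/ and viewed, at most 13 in all, crops included, and the job is handed in when it is done.

Besides the shell and the picture viewer there is one more tool, called by a JSON object that holds its "name" and its "arguments". servo_tool: Moves the arm, as the interface text tells. Scaled input: -1 to 1 covers 0.1 m each way for a shift and pi/2 rad each way for a turn. Its arguments: {"type":"object","properties":{"plan":{"type":"array","items":{"type":"array","items":{"type":"number"}}}},"required":["plan"]}

```bash
mkdir -p pics; ls
cat > h.py <<'E'
import numpy as np, cv2
from bench import robot
from scipy.spatial.transform import Rotation as R
def cam(name):
    p=robot.camera_params(name); K=np.array(p["camera_matrix"])
    if name=="wrist":
        o=robot.get_obs(); T=np.eye(4); T[:3,:3]=R.from_euler('xyz',o["ee_rot"]).as_matrix(); T[:3,3]=o["tool_pos"]
        T=T@np.array(p["tool_from_camera"]); return K,T[:3,:3],T[:3,3]
    Rc=cv2.Rodrigues(np.array(p["rvec"],float))[0]; t=np.array(p["tvec"],float).ravel()
    return K,Rc.T,-Rc.T@t
def px2w(c,u,v,z):
    K,Rw,o=c; d=Rw@np.linalg.solve(K,[u,v,1.]); return o+d*(z-o[2])/d[2]
def w2px(c,p):
    K,Rw,o=c; q=K@(Rw.T@(np.array(p)-o)); return q[:2]/q[2]
def snap(name,fn):
    c=cam(name); im=robot.snapshot(name); cv2.imwrite("pics/"+fn,cv2.cvtColor(np.array(im),cv2.COLOR_RGB2BGR)); return c,im
E
python3 - <<'E'
from h import *
a=[]
for n in("scene","top"):
    c,im=snap(n,n+"0.png"); a.append(im)
    print(n,c[2])
    for t in("wing_grip","swing_pin","block_centre","tray_floor","mug","tin","square"):
        print(t,[(np.round(d["extent"],1).tolist(),round(d["conf"],2)) for d in robot.find_in(t,n)[:3]])
o=robot.get_obs();print(o)
E
```

```text
pics
scene [-0.37649437 -0.47045499  0.68603601]
wing_grip [([218.7, 169.9, 12.3, 18.1], 0.64), ([223.2, 177.4, 60.0, 19.8], 0.32)]
swing_pin [([221.4, 176.9, 60.9, 18.5], 0.62)]
block_centre [([253.1, 192.2, 49.0, 24.3], 0.89), ([201.4, 247.0, 49.1, 45.2], 0.8)]
tray_floor [([346.0, 264.1, 107.7, 70.2], 0.67), ([219.2, 169.7, 8.3, 19.6], 0.21)]
mug [([201.4, 163.7, 39.5, 43.0], 0.57)]
tin [([253.2, 193.8, 50.5, 22.4], 0.66), ([370.9, 199.2, 29.9, 38.3], 0.56)]
square [([124.9, 244.7, 67.5, 39.3], 0.61)]
top [0.37587015 0.07024806 1.20795884]
wing_grip [([212.8, 171.8, 10.7, 27.7], 0.64)]
swing_pin [([215.8, 174.1, 55.6, 21.2], 0.64), ([242.5, 169.8, 39.6, 23.3], 0.44)]
block_centre [([242.4, 170.4, 35.5, 24.9], 0.96), ([245.1, 241.9, 22.3, 42.5], 0.75)]
tray_floor [([339.1, 204.7, 71.4, 63.3], 0.68), ([325.8, 128.6, 30.3, 32.1], 0.31)]
mug [([174.9, 146.7, 44.0, 29.8], 0.94)]
tin [([325.4, 128.9, 25.1, 27.6], 0.76)]
square [([183.8, 262.8, 37.7, 63.3], 0.65)]
{'time': 0.8, 'joint_positions': array([ 1.15088405e+00,  8.71592362e-02,  1.37067240e+00,  1.23450703e-05,
        1.68356424e+00, -1.03069606e-01]), 'qvel': array([-0.0013879 ,  0.00116834, -0.0004406 , -0.00071702,  0.00092275,
       -0.00054608]), 'joint_torque': array([ 2.70008359e-04, -3.40000284e+01, -3.02576566e+01,  7.18355575e-02,
        2.35748256e-02,  3.59804687e-05]), 'tool_pos': array([0.17136201, 0.52266188, 0.2225422 ]), 'ee_rot': array([3.14139566e+00, 8.04471322e-06, 2.82475138e+00]), 'wrist_force': array([ 0.04227982, -0.69527663,  0.59093017]), 'wrist_torque': array([-0.02387274,  0.00839475,  0.05361099]), 'finger_force': 0.0, 'width': 0.0938839505031615}
```

View pics/top0.png

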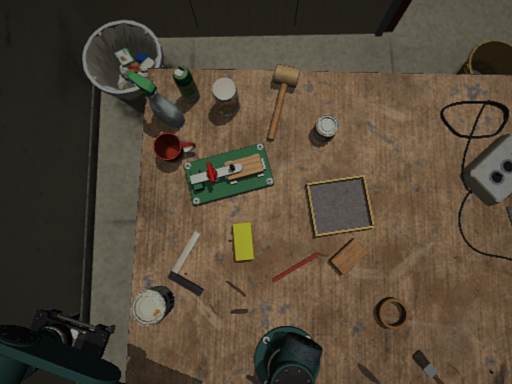

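View pics/scene0.png

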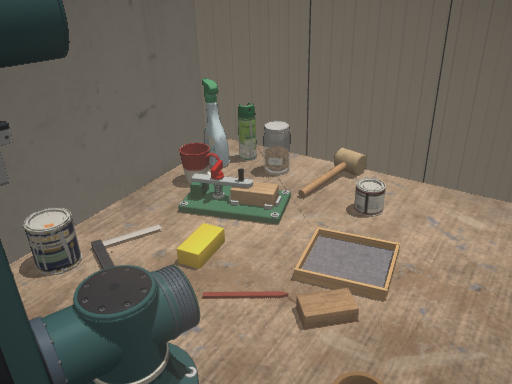

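The top view (world x is up, y is left) shows the jig at about (228,174), with the red wing at (212,173), the black pin at (232,168) and the pine block at (245,167). The tray is at (339,206), the mug at (172,147), the tin at (326,128) and the square at (186,265). The yellow block at (243,241) is the look-alike.

Run:
```python
from h import *
c=cam("top")
for n,u,v,z in(("wing",212,173,.106),("pin",232,168,.1),("block",246,167,.064),("jigUL",186,163,.022),("jigUR",266,147,.022),("jigLL",194,203,.022),("jigLR",272,183,.022),("tray",339.5,205.5,.028),("t1",306,185,.03),("t2",368,177,.03),("t3",374,229,.03),("t4",316,237,.03),("mug",170,147,.1),("tin",326,128,.077)):
    print(n,px2w(c,u,v,z).round(3))
print(np.array(robot.camera_params("wrist")["tool_from_camera"]).round(3), robot.camera_params("wrist")["camera_matrix"])
o=robot.get_obs();print(R.from_euler('xyz',o["ee_rot"]).as_matrix().round(3))
```

```text
wing [0.589 0.222 0.106]
pin [0.605 0.16  0.1  ]
block [0.615 0.117 0.064]
jigUL [0.642 0.322 0.022]
jigUR [0.692 0.049 0.022]
jigLL [0.505 0.294 0.022]
jigLR [0.567 0.032 0.022]
tray [ 0.485 -0.19   0.028]
t1 [ 0.556 -0.081  0.03 ]
t2 [ 0.579 -0.29   0.03 ]
t3 [ 0.405 -0.298  0.03 ]
t4 [ 0.384 -0.107  0.03 ]
mug [0.678 0.357 0.1  ]
tin [ 0.737 -0.149  0.077]
[[-0.    -0.958 -0.287  0.084]
 [ 1.     0.    -0.001  0.   ]
 [ 0.001 -0.287  0.958 -0.162]
 [ 0.     0.     0.     1.   ]] [[321.73733932   0.         256.02357796]
 [  0.         321.73733932 189.32853703]
 [  0.           0.           1.        ]]
[[-0.95   0.312  0.   ]
 [ 0.312  0.95   0.   ]
 [-0.     0.    -1.   ]]
```

{"name": "servo_tool", "arguments": {"plan": [[-0.36,-0.13,-0.02,0,0,0,40],[-0.7,-0.26,-0.04,0,0,0,40],[-0.98,-0.37,-0.06,0,0,0,40]]}}

```text
time: 1.05
tool_pos: [0.2539, 0.4559, 0.2285]
ee_rot: [-3.141, 0.001, 2.826]
wrist_force: [1.3, 0.5, -0.5]
width: 0.0774
finger_force: 0.0
```

{"name": "servo_tool", "arguments": {"plan": [[-0.36,-0.13,-0.02,0,0,0,40],[-0.7,-0.26,-0.04,0,0,0,40],[-0.98,-0.37,-0.06,0,0,0,40]]}}

```text
time: 1.3
tool_pos: [0.3361, 0.3896, 0.2347]
ee_rot: [3.141, 0.001, 2.824]
wrist_force: [-0.3, 0.3, 0.3]
width: 0.0577
finger_force: 0.0
```

{"name": "servo_tool", "arguments": {"plan": [[-0.36,-0.13,-0.02,0,0,0,40],[-0.7,-0.26,-0.04,0,0,0,40],[-0.98,-0.37,-0.06,0,0,0,40]]}}

```text
time: 1.55
tool_pos: [0.4178, 0.3238, 0.2407]
ee_rot: [3.141, 0.001, 2.824]
wrist_force: [1.1, 0.0, -0.1]
width: 0.0405
finger_force: 0.0
```

{"name": "servo_tool", "arguments": {"plan": [[-0.36,-0.13,-0.02,0,0,0,40],[-0.7,-0.26,-0.04,0,0,0,40],[-0.98,-0.37,-0.06,0,0,0,40]]}}

```text
time: 1.8
tool_pos: [0.4995, 0.258, 0.2466]
ee_rot: [-3.142, 0.001, 2.824]
wrist_force: [-1.1, -0.3, 0.1]
width: 0.0402
finger_force: 0.0
```

{"name": "servo_tool", "arguments": {"plan": [[-0.36,-0.13,-0.02,0,0,-0.07,40],[-0.7,-0.26,-0.04,0,0,-0.15,40],[-0.98,-0.37,-0.06,0,0,-0.22,40],[-0.98,-0.37,-0.06,0,0,-0.3,40],[-0.98,-0.37,-0.06,0,0,-0.37,40],[-0.98,-0.37,-0.06,0,0,-0.37,40]]}}

```text
time: 2.3
tool_pos: [0.5799, 0.1934, 0.2521]
ee_rot: [3.141, -0.001, -2.877]
wrist_force: [-0.7, 0.9, 0.5]
width: 0.04
finger_force: 0.0
```

Run:
```python
from h import *
c,im=snap("wrist","w1.png"); np.savez("pics/w1.npz",K=c[0],R=c[1],o=c[2])
for t in("wing_grip","swing_pin","block_centre","clamp_lift"):
    try: print(t,[(np.round(d["extent"],1).tolist(),round(d["conf"],2)) for d in robot.find_in(t,"wrist")[:3]])
    except Exception as e: print(e)
o=robot.get_obs();print(o["time"],o["tool_pos"],o["ee_rot"],o["joint_positions"].round(2),c[2])
cv2.imwrite("pics/w1b.png",cv2.resize(cv2.imread("pics/w1.png"),(800,600),interpolation=2))
```

```text
wing_grip [([284.6, 204.1, 29.9, 67.8], 0.82)]
swing_pin [([272.9, 193.4, 154.5, 32.8], 0.9)]
block_centre [([244.2, 17.9, 62.9, 34.3], 0.68), ([191.3, 183.7, 110.7, 57.6], 0.66)]
clamp_lift [([274.2, 201.6, 157.2, 64.5], 0.92), ([398.8, 24.5, 63.1, 48.5], 0.31)]
2.55 [0.57904029 0.19461502 0.25264402] [ 3.14151691e+00  2.35621560e-04 -2.87803654e+00] [ 0.23  0.22  1.16  0.    1.76 -1.6 ] [0.49898994 0.17154593 0.41452308]
```

View pics/w1b.png

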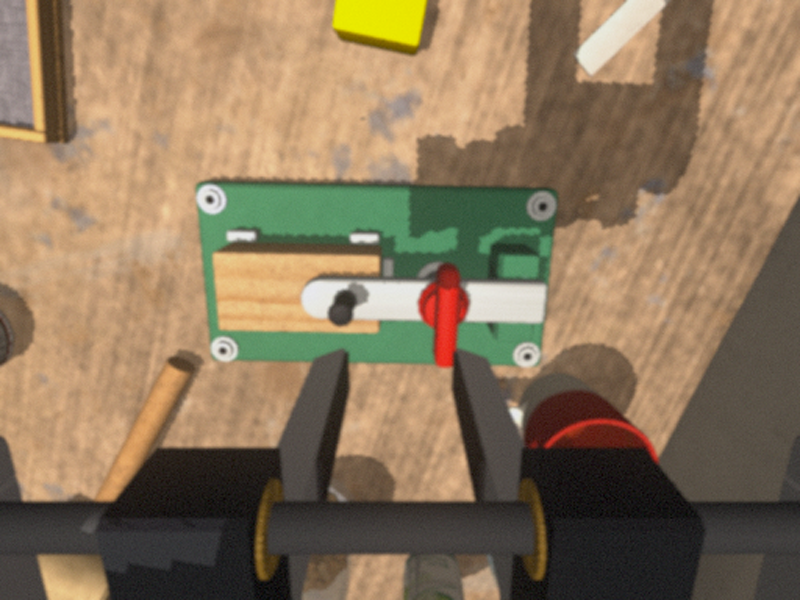

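The wrist view, in 800x600 pixels, shows the strap from its toe at (302,300) to its heel at (546,302). The wing bar's top runs from (448,268) to (446,364), the pin's foot is at about (345,300), and the block's top spans (213..380, 252..332).

Run:
```python
from h import *
d=np.load("pics/w1.npz"); c=(d["K"],d["R"],d["o"]); s=1/1.5625
P=lambda u,v,z: px2w(c,u*s,v*s,z)
toe=P(302,300,.078);heel=P(546,302,.078)
print(toe,heel,np.linalg.norm(toe-heel))
u=(toe-heel)/np.linalg.norm(toe-heel);print("dir",np.degrees(np.arctan2(u[1],u[0])),"stud",heel+.073*u)
a,b=P(448,266,.119),P(446,366,.113);print("bar",a,b,np.linalg.norm((a-b)[:2]),(a+b)/2)
b1=P(213,268,.064),P(380,268,.064),P(213,332,.064),P(380,332,.064)
print("block",np.mean(b1,0),[x.round(3) for x in b1])
print("pin", P(342,316,.111),heel+.141*u)
# red mask extents
im=cv2.imread("pics/w1.png").astype(int); m=((im[...,2]>120)&(im[...,1]<50)&(im[...,0]<50)); m[240:]=0
ys,xs=np.nonzero(m);print(xs.min(),xs.max(),ys.min(),ys.max())
```

```text
[0.61676569 0.13211081 0.078     ] [0.5734317  0.29750483 0.078     ] 0.1709766617154375
dir -75.31825592098419 stud [0.59193353 0.22688839 0.078     ]
bar [0.5583793  0.21740057 0.119     ] [0.62407239 0.23634403 0.113     ] 0.06836985641223928 [0.59122584 0.2268723  0.116     ]
block [0.62317297 0.12668631 0.064     ] [array([0.615, 0.064, 0.064]), array([0.584, 0.179, 0.064]), array([0.663, 0.072, 0.064]), array([0.631, 0.192, 0.064])]
pin [0.60899633 0.16281704 0.111     ] [0.60916811 0.16110869 0.078     ]
269 298 174 233
```

{"name": "servo_tool", "arguments": {"plan": [[-0.1,0.14,0.35,0,0,0,40],[-0.21,0.28,0.75,0,0,0,40],[-0.21,0.28,0.75,0,0,0,40]]}}

```text
time: 2.8
tool_pos: [0.5888, 0.2281, 0.169]
ee_rot: [3.141, -0.013, -2.876]
wrist_force: [-1.2, 0.1, -1.2]
width: 0.0401
finger_force: 0.0
```

{"name": "servo_tool", "arguments": {"plan": [[0,0,0.25,0,0,0,40],[0,0,0.5,0,0,0,40],[0,0,0.73,0,0,0,40],[0,0,0.73,0,0,0,40]]}}

```text
time: 3.13
tool_pos: [0.5891, 0.2258, 0.0996]
ee_rot: [-3.141, -0.01, -2.877]
wrist_force: [-0.5, -0.1, 0.3]
width: 0.0399
finger_force: 0.0
```

{"name": "servo_tool", "arguments": {"plan": [[0,0,0,0,0,0,10],[0,0,0,0,0,0,10],[0,0,0,0,0,0,10],[0,0,0,0,0,0,10],[0,0,0,0,0,0,10],[0,0,0,0,0,0,10]]}}

```text
time: 3.63
tool_pos: [0.5931, 0.2274, 0.107]
ee_rot: [3.141, 0.003, -2.877]
wrist_force: [-3.3, 0.9, 6.8]
width: 0.0264
finger_force: 67.9
```

Run:
```python
from h import *
c,im=snap("wrist","w2.png")
o=robot.get_obs();print({k:np.round(v,4) for k,v in o.items()})
```

```text
{'time': np.float64(3.6833), 'joint_positions': array([ 2.7640e-01,  3.1880e-01,  1.3280e+00,  7.0000e-04,  1.4912e+00,
       -1.5590e+00]), 'qvel': array([ 0.0012,  0.0004,  0.0005,  0.0007,  0.0012, -0.0017]), 'joint_torque': array([-1.26670e+00, -3.89813e+01, -2.71488e+01, -6.57200e-01,
       -5.81800e-01,  1.54000e-02]), 'tool_pos': array([0.5931, 0.2273, 0.107 ]), 'ee_rot': array([ 3.1408,  0.0035, -2.877 ]), 'wrist_force': array([-1.87  ,  0.3398,  6.4325]), 'wrist_torque': array([0.359 , 0.4757, 0.0135]), 'finger_force': np.float64(67.8338), 'width': np.float64(0.0265)}
```

View pics/w2.png

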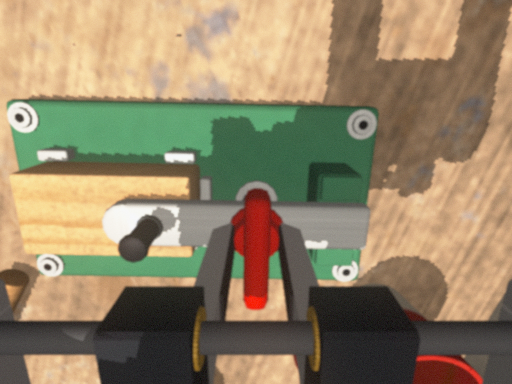

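The fingertips have straddled the red hub at (257,225) and closed on it at 26 mm, when the bar is 14 mm. I'll open, rise about 9 mm and pinch the bar above the hub.

{"name": "servo_tool", "arguments": {"plan": [[0,0,0,0,0,0,40],[0,0,-0.02,0,0,0,40],[0,0,-0.09,0,0,0,40],[0,0,-0.09,0,0,0,40]]}}

```text
time: 4.02
tool_pos: [0.5931, 0.2267, 0.1149]
ee_rot: [-3.141, 0.002, -2.877]
wrist_force: [0.4, -0.3, -0.2]
width: 0.0399
finger_force: 0.0
```

{"name": "servo_tool", "arguments": {"plan": [[0,0,0,0,0,0,10],[0,0,0,0,0,0,10],[0,0,0,0,0,0,10],[0,0,0,0,0,0,10],[0,0,0,0,0,0,10],[0,0,0,0,0,0,10],[0,0,0,0,0,0,10]]}}

```text
time: 4.6
tool_pos: [0.5921, 0.2271, 0.1132]
ee_rot: [3.141, -0.0, -2.877]
wrist_force: [-1.4, 2.1, -0.8]
width: 0.0241
finger_force: 29.1
```

{"name": "servo_tool", "arguments": {"plan": [[0,0,0,0,0,0,40],[0,0,-0.02,0,0,0,40],[0,0,-0.08,0,0,0,40],[0,0,-0.08,0,0,0,40]]}}

```text
time: 4.93
tool_pos: [0.5931, 0.2265, 0.1232]
ee_rot: [-3.141, 0.002, -2.877]
wrist_force: [-0.1, -0.1, -0.4]
width: 0.0394
finger_force: 0.0
```

{"name": "servo_tool", "arguments": {"plan": [[0,0,0,0,0,0,10],[0,0,0,0,0,0,10],[0,0,0,0,0,0,10],[0,0,0,0,0,0,10],[0,0,0,0,0,0,10],[0,0,0,0,0,0,10],[0,0,0,0,0,0,10]]}}

```text
time: 5.52
tool_pos: [0.5921, 0.2271, 0.1213]
ee_rot: [3.141, -0.0, -2.877]
wrist_force: [-1.0, 1.3, 0.0]
width: 0.0139
finger_force: 30.0
```

Run:
```python
from h import *
c,im=snap("wrist","w3.png")
i=cv2.imread("pics/w3.png")[130:384,130:400]; cv2.imwrite("pics/w3b.png",cv2.resize(i,None,fx=2.2,fy=2.2,interpolation=2))
for p in ([.592,.227,.119],[.592,.227,.093],[.592,.227,.078]): print(w2px(c,p))
```

```text
[256.04153619 248.01914685]
[256.03889714 229.37780553]
[256.03764514 220.53412872]
```

View pics/w3b.png

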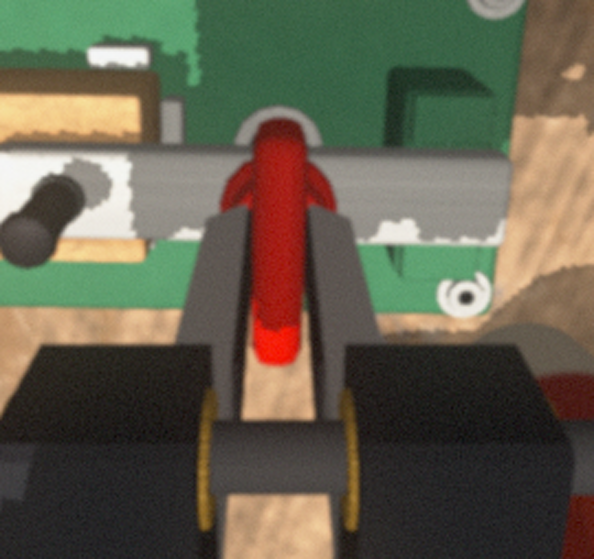

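The jaws now hold the bar at 13.9 mm with 30 N. I'll test a small clockwise turn first.

{"name": "servo_tool", "arguments": {"plan": [[0,0,0,0,0,0.04,10],[0,0,0,0,0,0.09,10],[0,0,0,0,0,0.09,10]]}}

```text
time: 5.82
tool_pos: [0.5921, 0.2271, 0.1213]
ee_rot: [3.141, -0.0, -3.019]
wrist_force: [0.6, 2.5, -0.8]
width: 0.0136
finger_force: 30.0
```

Run:
```python
from h import *
o=robot.get_obs();print({k:np.round(v,4) for k,v in o.items()})
```

```text
{'time': np.float64(5.8167), 'joint_positions': array([ 2.7650e-01,  3.1110e-01,  1.3088e+00,  6.0000e-04,  1.5220e+00,
       -1.4168e+00]), 'qvel': array([-0.0002,  0.0001,  0.0003,  0.0003, -0.0005, -0.096 ]), 'joint_torque': array([ -1.1791, -42.8381, -29.6529,  -0.6042,   0.0639,   0.5198]), 'tool_pos': array([0.5921, 0.2271, 0.1213]), 'ee_rot': array([ 3.1410e+00, -4.0000e-04, -3.0192e+00]), 'wrist_force': array([ 0.582 ,  2.4653, -0.7894]), 'wrist_torque': array([0.3841, 0.0534, 0.0047]), 'finger_force': np.float64(29.9527), 'width': np.float64(0.0136)}
```

Run:
```python
from h import *
c,im=snap("wrist","w4.png")
o=robot.get_obs();print(o["wrist_torque"],o["joint_torque"],o["width"],o["ee_rot"])
i=cv2.imread("pics/w4.png")[130:384,130:400]; cv2.imwrite("pics/w4b.png",cv2.resize(i,None,fx=2.2,fy=2.2,interpolation=2))
```

```text
[ 0.38694244  0.08308657 -0.09585842] [ -1.21275611 -42.88454175 -29.69375074  -0.66332527   0.05799558
   0.10806017] 0.013788191915519355 [ 3.14102410e+00 -4.37313836e-04 -3.01669291e+00]
```

View pics/w4b.png

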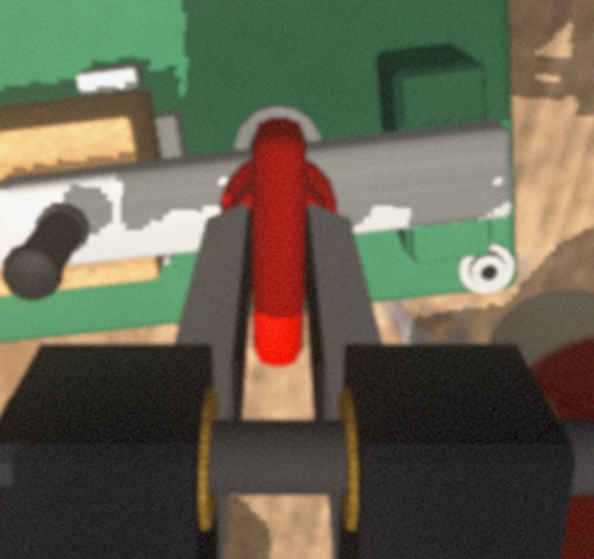

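The strap has tilted in view while the bar stayed aligned with the jaws, and the torque is about 0.1 N m. So clockwise is the loosening way, and I'll carry on, rising with the thread.

{"name": "servo_tool", "arguments": {"plan": [[0,0,-0.002,0,0,0.074,10],[0,0,-0.005,0,0,0.148,10],[0,0,-0.008,0,0,0.222,10],[0,0,-0.011,0,0,0.296,10],[0,0,-0.014,0,0,0.37,10],[0,0,-0.017,0,0,0.444,10],[0,0,-0.02,0,0,0.519,10],[0,0,-0.022,0,0,0.593,10],[0,0,-0.025,0,0,0.667,10],[0,0,-0.028,0,0,0.741,10],[0,0,-0.03,0,0,0.815,10],[0,0,-0.033,0,0,0.889,10]]}}

```text
time: 6.87
tool_pos: [0.5921, 0.2273, 0.1241]
ee_rot: [-3.141, -0.001, 1.865]
wrist_force: [0.2, 2.4, -2.5]
width: 0.014
finger_force: 30.0
```

{"name": "servo_tool", "arguments": {"plan": [[0,0,-0.002,0,0,0.074,10],[0,0,-0.005,0,0,0.148,10],[0,0,-0.008,0,0,0.222,10],[0,0,-0.011,0,0,0.296,10],[0,0,-0.014,0,0,0.37,10],[0,0,-0.017,0,0,0.444,10],[0,0,-0.02,0,0,0.519,10],[0,0,-0.022,0,0,0.593,10],[0,0,-0.025,0,0,0.667,10],[0,0,-0.028,0,0,0.741,10],[0,0,-0.03,0,0,0.815,10],[0,0,-0.033,0,0,0.889,10]]}}

```text
time: 7.87
tool_pos: [0.5924, 0.2273, 0.1275]
ee_rot: [-3.141, -0.001, 0.469]
wrist_force: [0.8, 1.5, -2.8]
width: 0.0138
finger_force: 30.0
```

Run:
```python
from h import *
c,im=snap("wrist","w5.png")
o=robot.get_obs();print(o["time"],o["wrist_torque"],o["joint_torque"],o["width"],o["tool_pos"],o["ee_rot"],o["joint_positions"])
```

```text
7.9167 [ 0.42266419 -0.09768509  0.03571092] [ -1.41737603 -43.95265102 -30.01967669  -0.75768773   0.42378377
   0.38851004] 0.013892036038224479 [0.59238904 0.22724732 0.12760184] [-3.14075647e+00 -5.40265189e-04  4.65106255e-01] [2.76486495e-01 3.07951903e-01 1.30008907e+00 9.23310548e-04
 1.53317780e+00 1.38214179e+00]
```

View pics/w5.png

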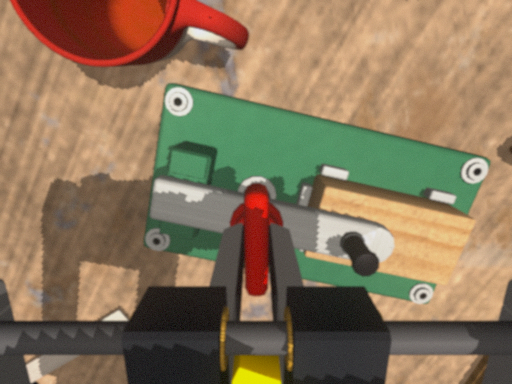

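The view shows the bar turned about 168° clockwise, the strap still in line with the jig and the pin at (360,252). I'll release, rise, and go to the pin with the jaw line near −20°, the mean tangent for a clockwise swing.

{"name": "servo_tool", "arguments": {"plan": [[0,0,0,0,0,0,36],[0,0,0,0,0,0,36],[0,0,0,0,0,0,36],[0,0,-0.2,0,0,0,36],[0,0,-0.4,0,0,0,36],[0,0,-0.4,0,0,0,36]]}}

```text
time: 8.42
tool_pos: [0.5945, 0.227, 0.1732]
ee_rot: [3.139, -0.008, 0.473]
wrist_force: [0.3, -1.0, 0.3]
width: 0.0365
finger_force: 0.0
```

{"name": "servo_tool", "arguments": {"plan": [[-0.03,0.13,0,0,0,-0.07,36],[-0.07,0.33,0,0,0,-0.14,36],[-0.11,0.5,0,0,0,-0.21,36],[-0.15,0.67,0,0,0,-0.28,36],[-0.15,0.67,0,0,0,-0.35,36],[-0.15,0.67,0,0,0,-0.42,36],[-0.15,0.67,0,0,0,-0.48,36],[-0.15,0.67,0,0,0,-0.48,36],[-0.15,0.67,0,0,0,-0.48,36]]}}

```text
time: 9.17
tool_pos: [0.6092, 0.1599, 0.1674]
ee_rot: [-3.141, 0.001, 1.224]
wrist_force: [0.3, 0.5, -0.5]
width: 0.0358
finger_force: 0.0
```

Run:
```python
from h import *
c,im=snap("wrist","w6.png")
o=robot.get_obs();print(o["time"],o["width"],o["tool_pos"],o["ee_rot"],o["joint_positions"])
for z in(.085,.102,.118): print(w2px(c,[.6092,.1612,z]))
```

```text
9.2167 0.03601499955789628 [0.6092232  0.16006536 0.16757782] [-3.14126199e+00  3.89077269e-04  1.22398678e+00] [ 1.67046715e-01  2.80829128e-01  1.25426983e+00 -1.76413032e-04
  1.60697290e+00  5.13849992e-01]
[255.56373358 200.34172065]
[255.51252196 207.60735983]
[255.45760595 215.39855932]
```

View pics/w6.png

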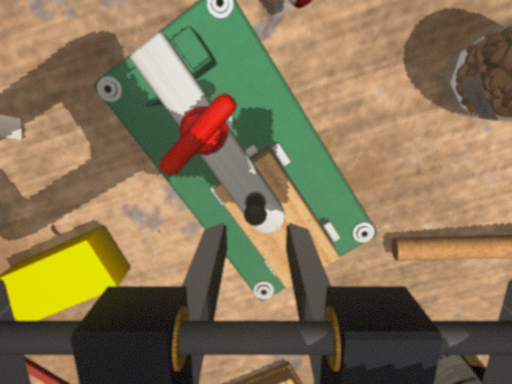

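The pin appears at (256,210), on the predicted pixel. I'll descend, pinch it, and work out the arc.

{"name": "servo_tool", "arguments": {"plan": [[0,0,0.3,0,0,0,36],[0,0,0.6,0,0,0,36],[0,0,0.6,0,0,0,36]]}}

```text
time: 9.47
tool_pos: [0.6058, 0.1596, 0.1012]
ee_rot: [-3.132, 0.006, 1.225]
wrist_force: [0.7, -0.7, 0.5]
width: 0.036
finger_force: 0.8
```

{"name": "servo_tool", "arguments": {"plan": [[0,0,0,0,0,0,8],[0,0,0,0,0,0,8],[0,0,0,0,0,0,8],[0,0,0,0,0,0,8],[0,0,0,0,0,0,8],[0,0,0,0,0,0,8]]}}

```text
time: 9.97
tool_pos: [0.6098, 0.1612, 0.1097]
ee_rot: [3.14, -0.003, 1.226]
wrist_force: [-1.1, 2.1, 1.5]
width: 0.0132
finger_force: 30.0
```

Run:
```python
from h import *
o=robot.get_obs();p=o["tool_pos"];M=R.from_euler('xyz',o["ee_rot"]).as_matrix()
print(o["time"],o["width"],p,o["ee_rot"],o["wrist_force"])
s=np.array([.592,.227]); r=p[:2]-s; print(np.linalg.norm(r),np.degrees(np.arctan2(*r[::-1])))
for a in range(6,79,6):
    t=-np.radians(a); q=s+np.array([[np.cos(t),-np.sin(t)],[np.sin(t),np.cos(t)]])@r
    d=M.T@np.append(q-p[:2],0)/.1; print(a,d.round(2))
```

```text
9.9667 0.013245067542750994 [0.60982024 0.16124821 0.10965941] [ 3.14030458e+00 -2.60784507e-03  1.22611976e+00] [-1.0855585   2.13323434  1.53782562]
0.06812384556436617 -74.83581527608412
6 [-0.04 -0.06 -0.  ]
12 [-0.07 -0.12 -0.  ]
18 [-0.09 -0.19 -0.  ]
24 [-0.11 -0.26 -0.  ]
30 [-0.12 -0.33 -0.  ]
36 [-0.12 -0.4  -0.  ]
42 [-0.12 -0.47 -0.  ]
48 [-0.1  -0.54 -0.  ]
54 [-0.09 -0.61 -0.  ]
60 [-0.06 -0.68 -0.  ]
66 [-0.02 -0.74 -0.  ]
72 [ 0.02 -0.8  -0.  ]
78 [ 0.06 -0.86 -0.  ]
```

{"name": "servo_tool", "arguments": {"plan": [[-0.04,-0.06,0,0,0,0,8],[-0.07,-0.12,0,0,0,0,8],[-0.09,-0.19,0,0,0,0,8],[-0.11,-0.26,0,0,0,0,8],[-0.12,-0.33,0,0,0,0,8],[-0.12,-0.4,0,0,0,0,8],[-0.12,-0.47,0,0,0,0,8],[-0.1,-0.54,0,0,0,0,8],[-0.09,-0.61,0,0,0,0,8],[-0.06,-0.68,0,0,0,0,8],[-0.02,-0.74,0,0,0,0,8],[0.02,-0.8,0,0,0,0,8]]}}

```text
time: 10.97
tool_pos: [0.5354, 0.1852, 0.1092]
ee_rot: [3.137, 0.006, 1.223]
wrist_force: [0.8, -6.7, 3.3]
width: 0.0136
finger_force: 30.0
```

{"name": "servo_tool", "arguments": {"plan": [[0,0,0,0,0,0,8],[0,0,0,0,0,0,36],[0,0,0,0,0,0,36],[0,0,0,0,0,0,36],[0,0,0,0,0,0,36],[0,0,-0.3,0,0,0,36],[0,0,-0.6,0,0,0,36],[0,0,-0.6,0,0,0,36]]}}

```text
time: 11.63
tool_pos: [0.538, 0.1902, 0.1748]
ee_rot: [3.132, -0.007, 1.226]
wrist_force: [0.9, 0.6, 0.0]
width: 0.036
finger_force: 0.0
```

Run:
```python
from h import *
c,im=snap("wrist","w7.png")
o=robot.get_obs();print(o["time"],o["width"],o["tool_pos"],o["ee_rot"],o["joint_positions"])
for d in robot.find_in("block_centre","wrist")[:2]: print(d)
np.savez("pics/w7.npz",K=c[0],R=c[1],o=c[2])
```

```text
11.6833 0.03626040279083719 [0.53714996 0.18990243 0.17223839] [ 3.13459571 -0.00497736  1.22594517] [2.40144815e-01 1.39541039e-01 1.41263089e+00 2.85941956e-04
 1.58083881e+00 5.85017479e-01]
{'extent': [358.2, 218.8, 122.3, 132.7], 'conf': 0.81}
{'extent': [131.6, 271.2, 129.3, 85.7], 'conf': 0.64}
```

View pics/w7.png

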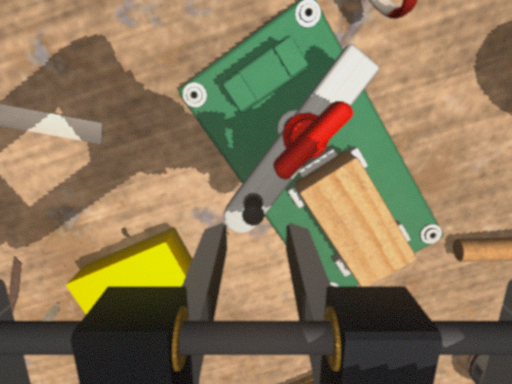

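The strap has swung about 70° clear. The block's top corners are at about (300,190), (347,157), (415,257) and (370,283).

Run:
```python
from h import *
d=np.load("pics/w7.npz"); c=(d["K"],d["R"],d["o"])
q=[px2w(c,u,v,.064)[:2] for u,v in((299,190),(347,157),(415,256),(371,284))]
print(np.round(q,4),np.mean(q,0)); e=(q[2]+q[3]-q[0]-q[1])/2; print(np.linalg.norm(e),np.degrees(np.arctan2(e[1],e[0])),np.linalg.norm(q[1]-q[0]))
o=robot.get_obs();M=R.from_euler('xyz',o["ee_rot"]).as_matrix()
for b in((.6186,.1254),np.mean(q,0)): print((M.T@(np.append(b,.15)-o["tool_pos"])/.1).round(3))
```

```text
[[0.5756 0.1788]
 [0.6236 0.193 ]
 [0.6595 0.0789]
 [0.6127 0.0637]] [0.61785329 0.12858543]
0.12022468873614756 -72.32972272387006 0.050080325706870404
[-0.324  0.995  0.2  ]
[-0.297  0.977  0.2  ]
```

{"name": "servo_tool", "arguments": {"plan": [[-0.1,0.33,0,0,0,-0.07,86],[-0.2,0.66,0,0,0,-0.14,86],[-0.31,0.985,0,0,0,-0.21,86],[-0.31,0.985,0,0,0,-0.28,86],[-0.31,0.985,0,0,0,-0.35,86],[-0.31,0.985,0,0,0,-0.385,86],[-0.31,0.985,0,0,0,-0.385,86],[-0.31,0.985,0,0,0,-0.385,86],[-0.31,0.985,0,0,0,-0.385,86]]}}

```text
time: 12.48
tool_pos: [0.6165, 0.1267, 0.1669]
ee_rot: [-3.14, -0.0, 1.829]
wrist_force: [-0.6, 0.0, -0.1]
width: 0.0856
finger_force: 0.0
```

Run:
```python
from h import *
c,im=snap("wrist","w8.png")
o=robot.get_obs();print(o["time"],o["width"],o["tool_pos"],o["ee_rot"],np.degrees(o["ee_rot"][2]),o["joint_positions"])
# project expected block top outline
i=cv2.imread("pics/w8.png"); b=np.array([.6186,.1254]);t=np.radians(-75.3);u=np.array([np.cos(t),np.sin(t)]);v=np.array([-u[1],u[0]])
pts=[w2px(c,np.append(b+s*.06*u+w*.03*v,.064)) for s,w in((1,1),(1,-1),(-1,-1),(-1,1))]
cv2.polylines(i,[np.int32(np.round(pts))],True,(255,0,255),1); cv2.imwrite("pics/w8b.png",i)
```

```text
12.5333 0.08598481119799375 [0.61658412 0.12681751 0.16728178] [-3.14044841e+00 -2.43460747e-04  1.82979485e+00] 104.83952256260609 [ 1.12773741e-01  2.80519868e-01  1.25524441e+00  7.41894318e-05
  1.60699588e+00 -1.46222284e-01]
```

View pics/w8b.png

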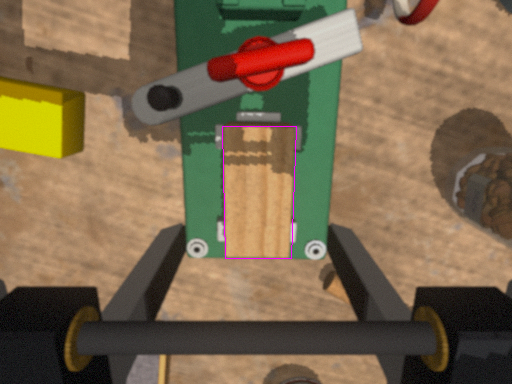

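The projected outline lies on the block (223–298, 126–258), which confirms its pose. I'll descend and grip.

{"name": "servo_tool", "arguments": {"plan": [[-0.02,0.02,0.25,0,0,0,86],[-0.02,0.02,0.5,0,0,0,86],[-0.02,0.02,0.7,0,0,0,86]]}}

```text
time: 12.78
tool_pos: [0.6191, 0.1254, 0.0967]
ee_rot: [-3.141, -0.0, 1.83]
wrist_force: [0.0, 0.0, -0.8]
width: 0.0856
finger_force: 0.0
```

{"name": "servo_tool", "arguments": {"plan": [[0,0,0.15,0,0,0,86],[0,0,0.3,0,0,0,86],[0,0,0.4,0,0,0,86],[0,0,0.45,0,0,0,86],[0,0,0.48,0,0,0,86],[0,0,0.49,0,0,0,86],[0,0,0.49,0,0,0,86]]}}

```text
time: 13.37
tool_pos: [0.6199, 0.1254, 0.0498]
ee_rot: [3.14, 0.0, 1.83]
wrist_force: [0.1, 0.5, -0.0]
width: 0.0858
finger_force: 0.0
```

{"name": "servo_tool", "arguments": {"plan": [[0,0,0,0,0,0,54],[0,0,0,0,0,0,54],[0,0,0,0,0,0,54],[0,0,0,0,0,0,54],[0,0,0,0,0,0,54],[0,0,0,0,0,0,54],[0,0,0,0,0,0,54],[0,0,0,0,0,0,54]]}}

```text
time: 14.03
tool_pos: [0.6191, 0.1251, 0.0496]
ee_rot: [-3.141, 0.0, 1.83]
wrist_force: [-4.0, -0.9, 5.2]
width: 0.0601
finger_force: 30.0
```

{"name": "servo_tool", "arguments": {"plan": [[0,0,-0.05,0,0,0,54],[0,0,-0.15,0,0,0,54],[0,0,-0.3,0,0,0,54],[0,0,-0.5,0,0,0,54],[0,0,-0.7,0,0,0,54],[0,0,-0.85,0,0,0,54],[0,0,-0.9,0,0,0,54],[0,0,-0.9,0,0,0,54],[0,0,-0.9,0,0,0,54]]}}

```text
time: 14.78
tool_pos: [0.6193, 0.1253, 0.1385]
ee_rot: [-3.141, -0.0, 1.831]
wrist_force: [-0.2, 0.2, -2.3]
width: 0.0598
finger_force: 29.9
```

Run:
```python
from h import *
o=robot.get_obs();print(o["time"],o["width"],o["wrist_force"],o["tool_pos"],o["ee_rot"],o["joint_positions"])
c=cam("top"); im=robot.snapshot("top"); cv2.imwrite("pics/t2.png",cv2.cvtColor(np.array(im),cv2.COLOR_RGB2BGR))
# tray: grey lining region from rough corners, inner rim
g=cv2.imread("pics/top0.png")[170:250,295:385]; hsv=cv2.cvtColor(g,cv2.COLOR_BGR2HSV)
m=((hsv[...,1]<50)&(hsv[...,2]<150)).astype(np.uint8); m=cv2.morphologyEx(m,cv2.MORPH_OPEN,np.ones((5,5)))
n,l,s,ce=cv2.connectedComponentsWithStats(m); k=1+np.argmax(s[1:,4])
r=cv2.minAreaRect(np.argwhere(l==k)[:,::-1].astype(np.float32)); print(r)
b=cv2.boxPoints(r)+[295,170]; q=[px2w(c,*x,.012)[:2] for x in b]; print(np.round(q,3),np.mean(q,0),[np.linalg.norm(q[i]-q[i-1]).round(3) for i in range(2)],np.degrees(np.arctan2(*(q[1]-q[0])[::-1])))
M=R.from_euler('xyz',o["ee_rot"]).as_matrix(); print((M.T@(np.append(np.mean(q,0),.14)-o["tool_pos"])/.1).round(3))
```

```text
14.7833 0.05976878750869942 [-0.23422662  0.23364998 -2.31346486] [0.61930663 0.12533091 0.13852466] [-3.14130209e+00 -1.87333126e-04  1.83061524e+00] [ 1.09904141e-01  2.97298931e-01  1.29162528e+00  1.41858063e-04
  1.55298372e+00 -1.49917344e-01]
((44.447296142578125, 35.16621780395508), (47.77653884887695, 52.715354919433594), 81.02737426757812)
[[ 0.556 -0.096]
 [ 0.581 -0.274]
 [ 0.42  -0.289]
 [ 0.397 -0.114]] [ 0.48874643 -0.19334785] [np.float64(0.16), np.float64(0.18)] -82.22008759573488
[-2.744 -2.08  -0.015]
```

The block is held at 59.8 mm. The tray's lining measures 160x180 mm centred at (0.488,−0.193), which matches its given size. I'll carry the block over.

{"name": "servo_tool", "arguments": {"plan": [[-0.1,-0.07,0,0,0,0,54],[-0.3,-0.22,0,0,0,0,54],[-0.6,-0.45,0,0,0,0,54],[-0.915,-0.69,0,0,0,0,54]]}}

```text
time: 15.17
tool_pos: [0.5747, 0.0182, 0.1372]
ee_rot: [-3.139, -0.001, 1.833]
wrist_force: [0.6, -0.8, -2.6]
width: 0.0599
finger_force: 29.9
```

{"name": "servo_tool", "arguments": {"plan": [[-0.3,-0.23,0,0,0,0,54],[-0.6,-0.46,0,0,0,0,54],[-0.915,-0.69,0,0,0,0,54]]}}

```text
time: 15.42
tool_pos: [0.5308, -0.0887, 0.1377]
ee_rot: [-3.139, -0.001, 1.831]
wrist_force: [0.6, -1.1, -1.9]
width: 0.0596
finger_force: 29.9
```

{"name": "servo_tool", "arguments": {"plan": [[-0.3,-0.23,0,0,0,0.02,54],[-0.6,-0.45,0,0,0,0.04,54],[-0.8,-0.6,0,0,0,0.06,54],[-0.9,-0.68,0,0,0,0.08,54],[-0.915,-0.69,0,0,0,0.08,54],[-0.915,-0.69,0,0,0,0.08,54],[-0.915,-0.69,0,0,0,0.08,54]]}}

```text
time: 16.0
tool_pos: [0.49, -0.192, 0.1386]
ee_rot: [-3.142, -0.001, 1.706]
wrist_force: [0.3, -0.5, -1.7]
width: 0.0598
finger_force: 29.9
```

Run:
```python
from h import *
c,im=snap("wrist","w9.png")
o=robot.get_obs();print(o["time"],o["width"],o["wrist_force"],o["tool_pos"],o["ee_rot"])
```

```text
16.05 0.059809048006135554 [ 0.13776182  0.52754723 -1.42277079] [ 0.49025479 -0.1917682   0.13876693] [ 3.14154486e+00 -1.11108437e-03  1.70698573e+00]
```

View pics/w9.png

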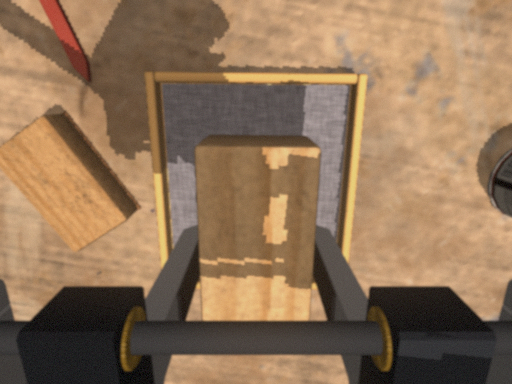

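The block sits centred and square over the tray lining (160–350 columns). I'll lower it gently.

{"name": "servo_tool", "arguments": {"plan": [[0,0,0.1,0,0,0,54],[0,0,0.3,0,0,0,54],[0,0,0.5,0,0,0,54],[0,0,0.65,0,0,0,54],[0,0,0.75,0,0,0,54],[0,0,0.8,0,0,0,54],[0,0,0.85,0,0,0,54],[0,0,0.88,0,0,0,54],[0,0,0.91,0,0,0,54],[0,0,0.94,0,0,0,54],[0,0,0.97,0,0,0,54],[0,0,0.98,0,0,0,54]]}}

```text
time: 17.05
tool_pos: [0.4899, -0.1933, 0.041]
ee_rot: [3.141, -0.0, 1.705]
wrist_force: [0.1, 0.1, -1.6]
width: 0.0599
finger_force: 29.9
```

{"name": "servo_tool", "arguments": {"plan": [[0,0,0.01,0,0,0,54],[0,0,0.02,0,0,0,54],[0,0,0.03,0,0,0,54],[0,0,0.04,0,0,0,54],[0,0,0.04,0,0,0,54],[0,0,0.04,0,0,0,54]]}}

```text
time: 17.55
tool_pos: [0.4898, -0.1932, 0.0371]
ee_rot: [3.142, -0.0, 1.705]
wrist_force: [0.0, 0.4, -2.0]
width: 0.0597
finger_force: 29.9
```

Not yet in contact; I'll go the last millimetres.

{"name": "servo_tool", "arguments": {"plan": [[0,0,0.005,0,0,0,54],[0,0,0.01,0,0,0,54],[0,0,0.015,0,0,0,54],[0,0,0.02,0,0,0,54],[0,0,0.02,0,0,0,54],[0,0,0.02,0,0,0,54]]}}

```text
time: 18.05
tool_pos: [0.4899, -0.1932, 0.0355]
ee_rot: [3.141, 0.0, 1.705]
wrist_force: [-1.1, 0.4, 1.2]
width: 0.0599
finger_force: 30.0
```

The wrist force changed sign, from −2.0 to +1.2 N, so the block has touched down. I'll release and rise.

{"name": "servo_tool", "arguments": {"plan": [[0,0,0,0,0,0,82],[0,0,0,0,0,0,82],[0,0,0,0,0,0,82],[0,0,0,0,0,0,82],[0,0,0,0,0,0,82],[0,0,-0.1,0,0,0,82],[0,0,-0.3,0,0,0,82],[0,0,-0.6,0,0,0,82],[0,0,-0.9,0,0,0,82],[0,0,-1,0,0,0,82],[0,0,-1,0,0,0,82],[0,0,-1,0,0,0,82]]}}

```text
time: 19.05
tool_pos: [0.4899, -0.1932, 0.1351]
ee_rot: [3.141, 0.0, 1.705]
wrist_force: [-0.6, 0.0, -0.5]
width: 0.0821
finger_force: 0.0
```

Run:
```python
from h import *
c,im=snap("scene","s9.png")
o=robot.get_obs();print(o["time"],o["width"],o["tool_pos"])
```

```text
19.1 0.08199215591155476 [ 0.48912607 -0.19280947  0.13361963]
```

View pics/s9.png

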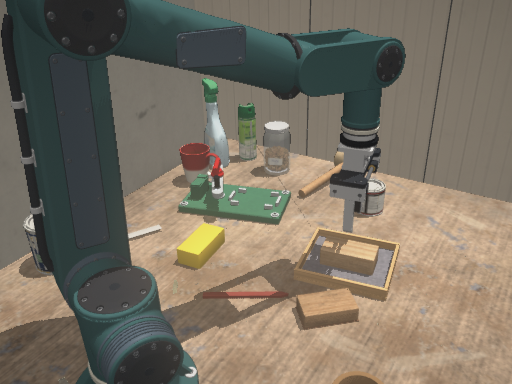

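The block lies flat in the tray at (350,255), the gripper is clear, and the mug, tin and square have not moved.

```bash
python3 -c "
from bench import robot
print(robot.close_job())"
```

```text
the job is handed in; nothing more can be done
None
```

I handed the job in at about 19 s: the knob came undone clockwise, the strap swung about 70° clear, and the pine block is flat in the tray with the mug, tin and square unmoved in the last pictures; the judge's verdict was not shown.

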